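# Snap the carrying hook onto the oblong weight's eye

### The job

Take the snap-hook carrying handle out of its stand and snap it onto the eye of the oblong steel weight: press it straight down over the top of the eye so that the sprung gate gives way and shuts again behind the bar. Leave the hook standing upright on the weight, let go; leave the round weight alone.

Things in the scene. Friction and masses are not known exactly. Their poses are not given: they have to be found in the camera images.
- hook_grip (a point): Centre of the black grip (34 x, 22 y, 36 mm z) topping a loose steel snap hook, an upside-down U 22 mm thick (y), 160 g: feet 94 mm below, mouth down, 30 mm wide (x) flaring to 44, inner crown 28 mm below. Starts upright in a fixed grey pocket stand 36 mm high (foot 110 x 70, floor 6 mm): lift out straight up by over 45 mm. Grip from above with the fingers closing along y, 22 mm. z up.
- gate (a joint): Sprung gate across the hook's mouth, 35 mm long, hinged in the hook's +x arm 79 mm below the grip centre. 0 = shut (spring-held), 1.28 rad = swung fully inwards and up. It opens inwards only: a bar pressed into the mouth from below lifts it (about 1 to 6 N), and it shuts once the bar is less than about 40 mm below the grip centre.
- eye_bar (a point): Middle of the straight top bar (8 mm rod, along y) of the oblong weight's upright eye, 78 mm above its underside; eye 60 mm wide inside, straight for 44. Base: loose steel slab 120 (x) x 80 (y) x 22 mm high, 1.4 kg, eye at its centre. The hook goes on from above, its y parallel to the bar, either way round; home when its feet stand on the base, grip centre 38 mm above the bar. z up.
- round_weight: The other steel weight: a disc 96 mm across, 22 mm high, with the same eye (bar centre 78 mm up); loose, 1.1 kg; not to be hooked. Origin at the centre of its underside, z up. The two weights may change places.

How it is judged:
By the outcome, as a careful person would: the job done as asked, in the order asked, and still so for the second after the job is handed in, with the robot touching nothing.
It also fails if it takes over 32 s, if anything falls off the work surface, if the arm or the gripper's body presses on something with over 40 N, if the wrist force passes 120 N, or if a joint passes its speed limit or range.

### The arm

A 6-joint arm with a two-finger parallel gripper is mounted at the origin on a cart in front of the work surface, level with it; the furniture and walls round the work are solid. World frame = base frame: x ahead of the robot, y to its left, z up, the work surface at z = 0. Lengths are in m, angles in rad, forces in N, time in s.
With the tool pointing down it reaches from about 0.225 to 0.725 m from the base axis. Payload 3.1 kg.
Tool frame: the origin (TCP) lies between the finger pads; the fingertips stand 11 mm ahead of it and the grasp point (between the pads) lies 8 mm behind it; y points along the fingers, z is the direction in which the jaws open and shut, and the axes are right-handed (so a half turn about y gives the same grasp; the last joint's range is limited). The gripper opens to 85 mm and grips with 20 to 120 N. Pads are 22 mm wide; open, the fingers measure 114 mm over their backs; the gripper's body (76 mm by 85 mm) begins 54 mm behind the grasp point. The pads swing forward as they close: fully open they stand 13 mm farther back than shut.
Start: joints at [1.174, 0.048, 0.099, 1.622, 0, 1.443], TCP at [0.139, 0.506, 0.242] pointing down, gripper open.
Joint ranges: [-2.91, 2.91], [-0.99, 1.94], [-1.21, 1.42], [-2.12, 2.29], [-1.49, 1.47], [-3.14, 3.14]. Speed limits (rad/s): [2.79, 2.79, 3.14, 3.14, 3.14, 3.14].

### API

Orientations are given as a unit quaternion [x, y, z, w].
In Python, from plant import ctrl, hand, planner, optics, monitor gives the robot as it stands. Calls block until the motion is done:
- ctrl.goto(position, orientation): joint-space move of the TCP to a pose.
- ctrl.move_l(position, orientation=None, velocity=0.15): straight line of the TCP; orientation=None keeps the orientation; velocity is the mean speed in m/s.
- ctrl.movej(angles): joint-space move.
- hand.gripper_to(opening, grip_force=None): finger opening in m; grip_force is the grip in N (None keeps the last); returns when the fingers have stopped.
- ctrl.wait(seconds).
- planner.ik(position, orientation): joint angles nearest the present ones, or None.
- optics.read_camera(name): name is "scene" or "top" or "wrist"; returns the picture (384x512x3 uint8, red, green, blue); there is no depth.
- optics.camera_params(name): a dict with "fx", "fy", "cx", "cy" (pixels), "distortion" ([k1, k2, p1, p2, k3] as OpenCV has them; the pictures are not rectified), "rvec" (rotation vector, rad) and "tvec" (3), from world to camera coordinates, as OpenCV has them. Camera axes: x right, y down, z forward; pixel columns grow to the right and rows downward; lengths in m; the calibration is good to about 2 mm. A picture is of the moment at which its call begins: read the wrist's pose just before it. camera_params takes no time and is no camera call; for the wrist camera it gives the pose at the moment of the call.
A pose or a line that the arm cannot do raises ctrl.IKError and nothing moves.
- ctrl.finish_job(): hands the job in, once; it reports no verdict.
Readings, each from a call of its own:
- monitor.get_time(): time.
- monitor.get_qpos(): joint angles.
- monitor.get_joint_vel(): joint speeds.
- monitor.get_tau(): joint torques, N m.
- monitor.get_eef_pos(): TCP position.
- monitor.get_tool_rot(): TCP orientation.
- monitor.get_wrist_force(): force on the tool from outside, world axes, zero at the start.
- monitor.get_torque(): the same for the moment, N m.
- monitor.get_opening(): finger opening in m.
Only numpy, scipy, OpenCV 4.12 (cv2) and the standard library are available. Lean on these libraries where they do the work, as an engineer would, in place of code of your own. Each camera call takes 0.05 s, during which the arm holds its last target.

## Working session

There is one attempt and no reset: what is moved stays moved. The work goes in short steps, each a Python script; the robot and the scene stay as the last script left them, time stands still between calls to the robot, and variables do not carry over. Pictures are saved under pics/ and viewed, and the job is handed in when it is done.

```bash
ls; mkdir -p pics; python3 - <<'E'
from plant import ctrl, hand, planner, optics, monitor
import cv2
for n in ("scene","top","wrist"):
    p=optics.camera_params(n); print(n,p)
    im=optics.read_camera(n); cv2.imwrite(f"pics/{n}0.png",im[:,:,::-1])
print(monitor.get_time(),monitor.get_tool_rot(),monitor.get_eef_pos())
E
```

```text
pics
scene {'fx': 427.4142433960103, 'fy': 427.4142433960103, 'cx': 256.07654428895995, 'cy': 191.44549268345318, 'distortion': array([-0.01500993,  0.        ,  0.        ,  0.        ,  0.        ]), 'rvec': array([ 1.97373985, -0.75378342,  0.42505325]), 'tvec': array([-0.32338698,  0.28046101,  0.52627902])}
top {'fx': 379.71632333968347, 'fy': 379.71632333968347, 'cx': 254.11686699260528, 'cy': 192.0781335857076, 'distortion': array([0.00100879, 0.        , 0.        , 0.        , 0.        ]), 'rvec': array([ 2.11036381, -2.13142572,  0.20464445]), 'tvec': array([0.11773227, 0.53353124, 0.88268115])}
wrist {'fx': 327.5769542715557, 'fy': 327.5769542715557, 'cx': 256.3115260557734, 'cy': 192.6524822421356, 'distortion': array([-0.09147562,  0.        ,  0.        ,  0.        ,  0.        ]), 'rvec': array([-2.32061049, -1.76793625, -0.23508925]), 'tvec': array([-0.52362361, -0.03434259,  0.37805228])}
0.15 [ 0.70134759 -0.09492552  0.09459068 -0.7001095 ] [0.13926545 0.50572542 0.24137894]
```

View pics/scene0.png

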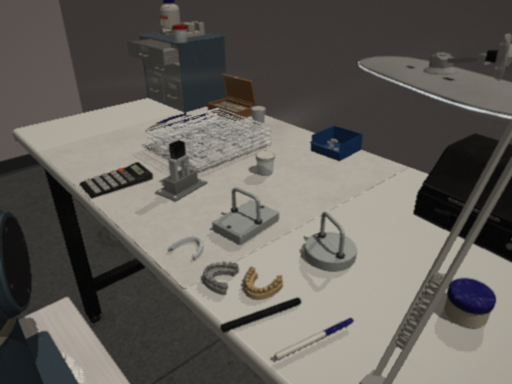

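View pics/top0.png

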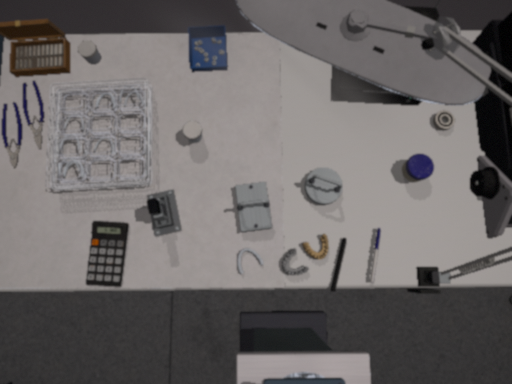

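View pics/wrist0.png

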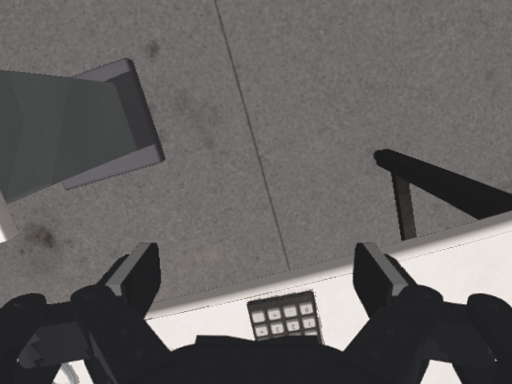

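The scene view shows the hook in its stand at about (180,165), the oblong weight at (247,220) and the round one at (330,248). In the top view they are at (160,210), (252,207) and (323,186). I'll enlarge crops and back-project these pixels.

```bash
cat > h.py <<'E'
import numpy as np, cv2
from plant import ctrl, hand, planner, optics, monitor
def ray(p,uv):
    K=np.array([[p['fx'],0,p['cx']],[0,p['fy'],p['cy']],[0,0,1]])
    n=cv2.undistortPoints(np.array([[uv]],float),K,p['distortion'])[0,0]
    R=cv2.Rodrigues(p['rvec'])[0]; c=-R.T@p['tvec']
    return c,R.T@np.array([n[0],n[1],1])
def onz(p,uv,z):
    c,d=ray(p,uv); return c+d*(z-c[2])/d[2]
def proj(p,X):
    K=np.array([[p['fx'],0,p['cx']],[0,p['fy'],p['cy']],[0,0,1]])
    return cv2.projectPoints(np.array(X,float).reshape(-1,3),p['rvec'],p['tvec'],K,p['distortion'])[0][:,0]
E
python3 - <<'E'
from h import *
a=cv2.imread('pics/top0.png');b=cv2.imread('pics/scene0.png')
cv2.imwrite('pics/topc.png',cv2.resize(a[170:250,130:290],None,fx=5,fy=5,interpolation=cv2.INTER_CUBIC))
cv2.imwrite('pics/scenec.png',cv2.resize(b[130:250,150:300],None,fx=5,fy=5,interpolation=cv2.INTER_CUBIC))
p=optics.camera_params('top')
for uv,z in (((154,206),.118),((252,207),.022),((252,205),.078),((323,186),.022),((163,212),.0)): print(uv,onz(p,uv,z))
E
```

```text
(154, 206) [0.4918704  0.33960339 0.118     ]
(252, 207) [0.50213593 0.11809594 0.022     ]
(252, 205) [0.4983189  0.11779956 0.078     ]
(323, 186) [ 0.5543936 -0.0631571  0.022    ]
(163, 212) [0.4948024  0.34716689 0.        ]
```

View pics/topc.png

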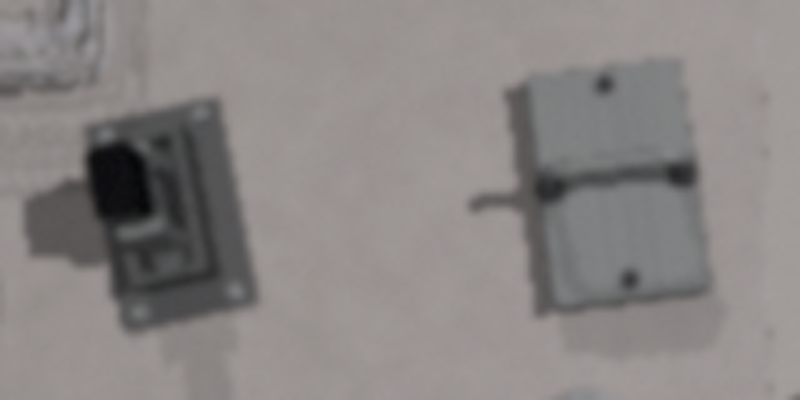

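View pics/scenec.png

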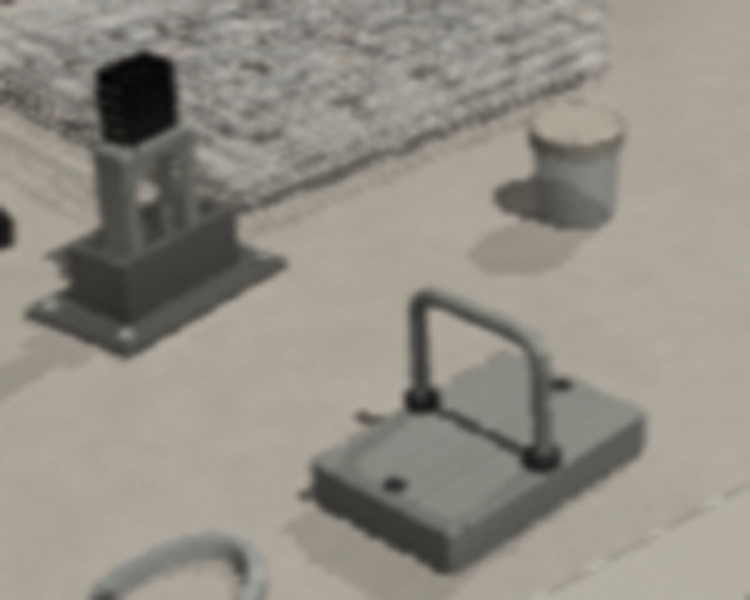

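The top crop gives the four stand-foot corners and the four slab-top corners. I'll fit both in top, then check the grip and bar against the scene view.

```bash
python3 - <<'E'
from h import *
from scipy.optimize import least_squares
pt=optics.camera_params('top');ps=optics.camera_params('scene')
T=lambda x,y:((x+.5)/5-.5+130,(y+.5)/5-.5+170)
S=lambda x,y:((x+.5)/5-.5+150,(y+.5)/5-.5+130)
st=np.array([onz(pt,T(*c),z)[:2] for c,z in zip([(88,128),(218,98),(258,298),(127,330)],[.004]*4)])
w=np.array([onz(pt,T(*c),.022)[:2] for c in [(525,75),(680,60),(712,288),(550,305)]])
for q in (st,w):
    e=[np.linalg.norm(q[i]-q[(i+1)%4]) for i in range(4)]
    d=(q[0]-q[3]+q[1]-q[2]); print(q.mean(0),np.round(e,4),np.degrees(np.arctan2(d[1],d[0])))
def tri(a,b):
    c1,d1=ray(pt,a);c2,d2=ray(ps,b)
    A=np.c_[d1,-d2];s=np.linalg.lstsq(A,c2-c1,rcond=None)[0]
    return c1+d1*s[0],np.linalg.norm(c1+d1*s[0]-c2-d2*s[1])
# scene slab top corners
for c in [(313,470),(448,530),(645,415),(520,355)]: print('sc slab',onz(ps,S(*c),.022))
for c in [(30,318),(128,352),(285,262)]: print('sc stand',onz(ps,S(*c),.004))
print('bar ends base', [onz(ps,S(*c),.024) for c in [(423,402),(541,458)]],[onz(pt,T(*c),.024) for c in [(550,187),(682,173)]])
print('bar', [onz(ps,S(*c),.078) for c in [(432,297),(530,342)]])
print('griptop sc',onz(ps,S(137,66),.118), 'top',onz(pt,T(118,180),.110))
E
```

```text
[0.49396901 0.34329923] [0.0684 0.1065 0.0677 0.107 ] 12.935850064658874
[0.50534391 0.1157244 ] [0.0794 0.1175 0.0812 0.1179] 6.482800936602146
sc slab [0.43827508 0.14081961 0.022     ]
sc slab [0.45203203 0.07217316 0.022     ]
sc slab [0.56538867 0.08057384 0.022     ]
sc slab [0.55923475 0.1528397  0.022     ]
sc stand [0.4312966  0.35772333 0.004     ]
sc stand [0.44853326 0.29920681 0.004     ]
sc stand [0.55279076 0.3217462  0.004     ]
bar ends base [array([0.50144429, 0.14866459, 0.024     ]), array([0.50974787, 0.08327109, 0.024     ])] [array([0.50213867, 0.14926023, 0.024     ]), array([0.50860381, 0.08277913, 0.024     ])]
bar [array([0.50170223, 0.14001943, 0.078     ]), array([0.50709554, 0.0859826 , 0.078     ])]
griptop sc [0.4950689  0.34376371 0.118     ] top [0.49408728 0.34359459 0.11      ]
```

Both views agree to about 2–3 mm, and the sizes match. Hook: (0.494, 0.3435), yaw about 12.7°. Bar: (0.505, 0.1155), yaw about 6.3°. Next I'll go above the hook and check with the wrist camera.

```bash
cat >> h.py <<'E'
from scipy.spatial.transform import Rotation as Rn
def quat(yaw_deg,s=1):
    a=np.radians(yaw_deg); y=np.array([0,0,-1.]); z=s*np.array([-np.sin(a),np.cos(a),0]); x=np.cross(y,z)
    return Rn.from_matrix(np.c_[x,y,z]).as_quat()
E
python3 - <<'E'
from h import *
print(Rn.from_quat(monitor.get_tool_rot()).as_matrix().round(2))
for s in (1,-1):
    for p,y in (((.494,.3435,.2),12.7),((.505,.1155,.2),6.3),((.494,.3435,.092),12.7),((.505,.1155,.108),6.3)): 
        q=planner.ik(p,quat(y,s)); print(s,None if q is None else np.round(q,2))
s=-1 if planner.ik((.494,.3435,.2),quat(12.7,1)) is None else min((1,-1),key=lambda s:abs(planner.ik((.494,.3435,.2),quat(12.7,s))[5]))
ctrl.goto((.494,.3435,.2),quat(12.7,s)); print(s,monitor.get_time(),monitor.get_eef_pos())
p=optics.camera_params('wrist'); im=optics.read_camera('wrist'); cv2.imwrite('pics/w1.png',im[:,:,::-1])
import pickle; pickle.dump(p,open('w1.pkl','wb'))
E
```

```text
[[ 0.96 -0.    0.27]
 [-0.27 -0.    0.96]
 [-0.   -1.   -0.  ]]
1 [0.5  0.24 0.23 1.56 0.   0.27]
1 [ 0.1   0.02 -0.01  1.54  0.   -0.01]
1 [0.5  0.26 0.04 1.35 0.   0.27]
1 [ 0.1   0.04 -0.17  1.35  0.   -0.01]
-1 [ 0.5   0.24  0.23  1.56  0.   -2.87]
-1 [ 0.1   0.02 -0.01  1.54  0.    3.13]
-1 [ 0.5   0.26  0.04  1.35  0.   -2.87]
-1 [ 0.1   0.04 -0.17  1.35  0.    3.13]
1 1.6083 [0.49338168 0.34420065 0.20021433]
```

View pics/w1.png

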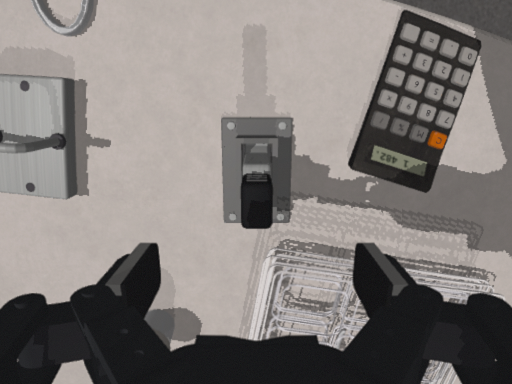

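The wrist view shows the stand square to the jaws: foot corners (221,118), (291,117), (290,222), (224,222), grip top about (257,201). A numeric check follows.

```bash
python3 - <<'E'
from h import *
import pickle
p=pickle.load(open('w1.pkl','rb'))
q=np.array([onz(p,c,.004)[:2] for c in [(221,118),(291,117),(290,222),(224,222)]])
print(q, q.mean(0)); 
for a,b in ((0,3),(1,2)): d=q[b]-q[a]; print(np.degrees(np.arctan2(d[1],d[0])))
# grip top corners/predicted
X=np.array([.494,.3435,0]);a=np.radians(12.7);ex=np.array([np.cos(a),np.sin(a),0]);ey=np.array([-np.sin(a),np.cos(a),0])
for z in (.118,.082):print([proj(p,X+ex*i*.017+ey*j*.011+[0,0,z])[0].round(1) for i in(-1,1) for j in (-1,1)])
E
python3 - <<'E'
import cv2
a=cv2.imread('pics/w1.png');cv2.imwrite('pics/w1c.png',cv2.resize(a[105:240,200:315],None,fx=4.4,fy=4.4,interpolation=cv2.INTER_CUBIC))
E
```

```text
[[0.44943338 0.29850826]
 [0.43338537 0.3651879 ]
 [0.53949027 0.39105988]
 [0.55495372 0.32259281]] [0.49431568 0.34433721]
12.857261438234632
13.703254480433035
[array([239.1, 180.8]), array([272. , 180.9]), array([239.7, 228.4]), array([271.3, 228.4])]
[array([241.4, 170.2]), array([269.8, 170.2]), array([241.9, 211.8]), array([269.3, 211.8])]
```

View pics/w1c.png

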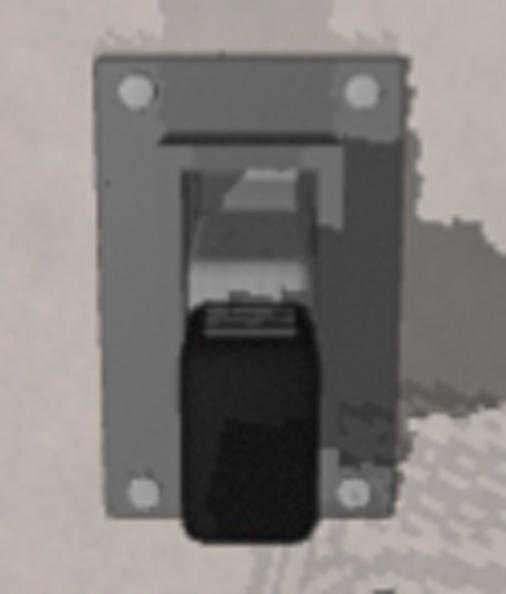

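Grip outline spans columns 241–272.5 with its lower end at row 228, versus predicted 239–272 and 228. That is within 1 mm, so I'll grasp and lift.

```bash
python3 - <<'E'
from h import *
q=quat(13.0)
ctrl.move_l((.494,.3443,.092),q,velocity=.1)
print(monitor.get_eef_pos(),monitor.get_wrist_force())
hand.gripper_to(0.0,60)
print(monitor.get_opening(),monitor.get_wrist_force())
ctrl.move_l((.494,.3443,.215),q,velocity=.08)
print(monitor.get_opening(),monitor.get_wrist_force(),monitor.get_eef_pos(),monitor.get_time())
ctrl.goto((.5052,.1157,.215),quat(6.3)); ctrl.wait(.2)
print(monitor.get_time(),monitor.get_eef_pos())
for n in ('wrist','scene','top'):
    p=optics.camera_params(n); im=optics.read_camera(n); cv2.imwrite(f'pics/{n}2.png',im[:,:,::-1])
    if n=='wrist':
        import pickle; pickle.dump(p,open('w2.pkl','wb'))
a=cv2.imread('pics/scene2.png');cv2.imwrite('pics/scene2c.png',cv2.resize(a[120:270,170:350],None,fx=4,fy=4,interpolation=cv2.INTER_CUBIC))
E
```

```text
[0.49464637 0.34465923 0.09305208] [0.4900664  0.36550771 0.29626516]
0.021609331508567368 [-0.53357736  0.22768531  1.02163908]
0.021329814272572207 [-0.16045508 -0.07257463 -1.23113219] [0.49367118 0.34413592 0.21422814] 5.1833
6.3 [0.50525486 0.11706794 0.21492177]
```

View pics/wrist2.png

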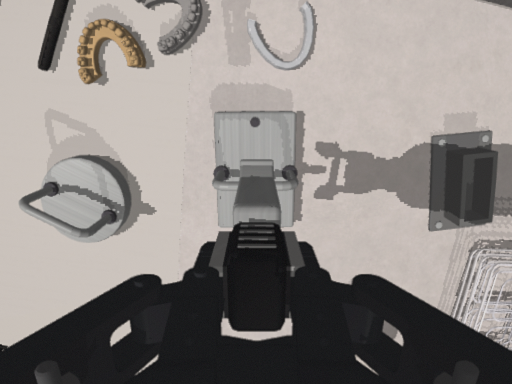

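View pics/scene2c.png

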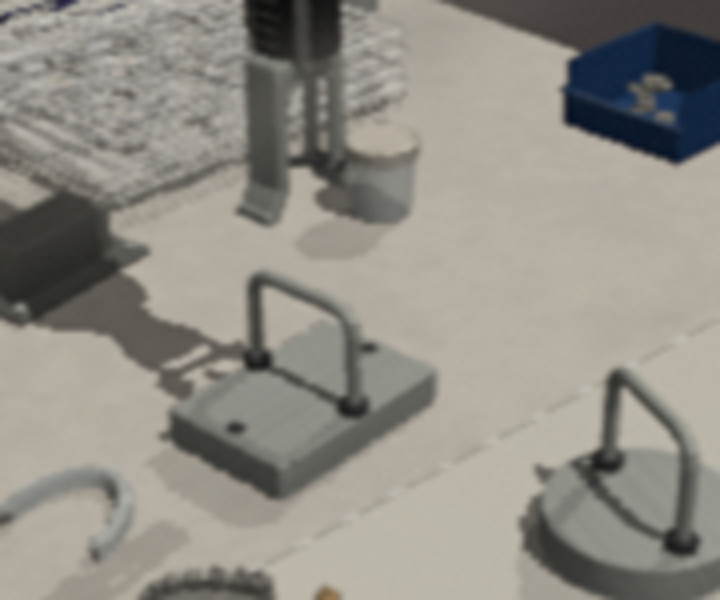

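View pics/top2.png

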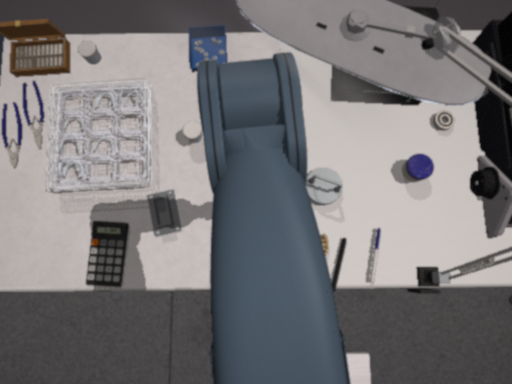

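The wrist view shows the hook held centrally (arm about columns 235–280 near row 215). The slab corners are (215,112), (296,112), (294,227), (218,227) and the eye feet (222,173), (290,173). The scene view shows the hook above the eye with its gate shut. Numeric check, then press.

```bash
python3 - <<'E'
from h import *
import pickle
p=pickle.load(open('w2.pkl','rb'))
q=np.array([onz(p,c,.022)[:2] for c in [(215,112),(296,112),(294,227),(218,227)]])
print(q.round(4), q.mean(0)); 
for a,b in ((0,3),(1,2)): d=q[b]-q[a]; print(np.degrees(np.arctan2(d[1],d[0])))
e=[onz(p,c,.024)[:2] for c in [(222,173),(290,173)]]; print(e,np.mean(e,0))
b=[onz(p,c,.078)[:2] for c in [(217,184),(297,184)]]; print(b,np.mean(b,0))
# predicted hook at grip 0.223 high (foot z .129)
a=np.radians(6.3);ex=np.array([np.cos(a),np.sin(a),0]);ey=np.array([-np.sin(a),np.cos(a),0])
X=np.array([.5052,.117,.223])
print([proj(p,X+ex*(-.017)+ey*j*.011+[0,0,.018])[0].round(1) for j in (-1,1)])
print([proj(p,X+ex*(-.022)+ey*j*.011+[0,0,-.094])[0].round(1) for j in (-1,1)])
a=cv2.imread('pics/wrist2.png');cv2.imwrite('pics/wrist2c.png',cv2.resize(a[100:340,190:330],None,fx=2.5*1,fy=2.5,interpolation=cv2.INTER_CUBIC))
E
```

```text
[[0.4514 0.0705]
 [0.4426 0.1483]
 [0.5602 0.1631]
 [0.5692 0.0832]] [0.50586293 0.11629116]
6.1245003029892535
7.147499067958782
[array([0.51022227, 0.08268915]), array([0.50259275, 0.1505111 ])] [0.50640751 0.11660012]
[array([0.50814235, 0.08377795]), array([0.50060102, 0.15079708])] [0.50437168 0.11728751]
[array([225.4, 250.5]), array([288.3, 250.6])]
[array([240.4, 171.5]), array([273. , 171.6])]
```

View pics/wrist2c.png

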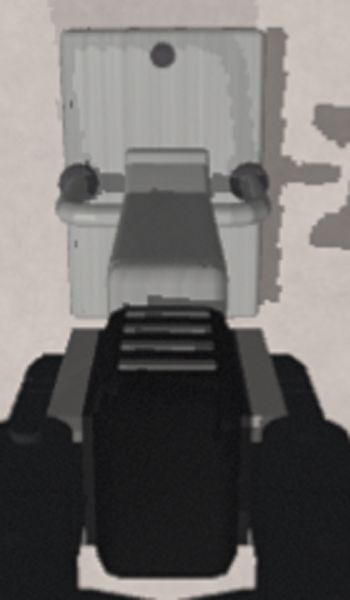

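The hook foot lies at columns 240–273 as predicted, centred between the eye legs. The three estimates put the bar at about (0.5055, 0.1165), yaw 6.5°. I'll press down in steps and watch the force.

```bash
python3 - <<'E'
from h import *
q=quat(6.5); x,y=.5055,.1163
ctrl.move_l((x,y,.18),q,velocity=.1)
f0=monitor.get_wrist_force();print(f0)
zs=list(np.arange(.17,.1159,-.01))+[.115,.113,.111,.110,.109,.108,.107,.106]
for z in zs:
    ctrl.move_l((x,y,z),q,velocity=.05)
    f=monitor.get_wrist_force()-f0; print(round(z,3),monitor.get_eef_pos().round(4),f.round(1))
    if f[2]>25 or (z<.112 and f[2]>8): break
print(monitor.get_time(),monitor.get_opening())
p=optics.camera_params('wrist'); im=optics.read_camera('wrist'); cv2.imwrite('pics/w3.png',im[:,:,::-1])
a=optics.read_camera('scene')[:,:,::-1];cv2.imwrite('pics/scene3c.png',cv2.resize(a[120:270,170:350],None,fx=4,fy=4,interpolation=cv2.INTER_CUBIC))
E
```

```text
[-0.27246708 -0.65932503 -2.26313348]
0.17 [0.5053 0.1162 0.1698] [0.3 0.9 0.7]
0.16 [0.505  0.1162 0.1593] [ 0.8  1.1 -0.1]
0.15 [0.5055 0.1163 0.1498] [-0.5  0.9  0.6]
0.14 [0.5058 0.1163 0.1396] [2.3 0.8 1.6]
0.13 [0.5052 0.1163 0.1292] [2.7 0.6 1.5]
0.12 [0.5049 0.1163 0.119 ] [2.1 1.2 0.7]
0.115 [0.5045 0.1162 0.1142] [ 0.2 -0.   0.9]
0.113 [0.5052 0.1163 0.1128] [0.6 0.  0.7]
0.111 [0.5053 0.1163 0.1108] [1.2 0.7 1.2]
0.11 [0.5055 0.1163 0.1099] [0.4 0.3 0.7]
0.109 [0.5054 0.1163 0.1089] [0.7 0.7 1.8]
0.108 [0.5057 0.1163 0.1082] [0.8 0.1 1.9]
0.107 [0.5058 0.1164 0.1081] [-1.1  0.6  7.2]
0.106 [0.5059 0.1164 0.108 ] [-3.1  0.2 11.3]
11.05 0.021153133201914445
```

View pics/scene3c.png

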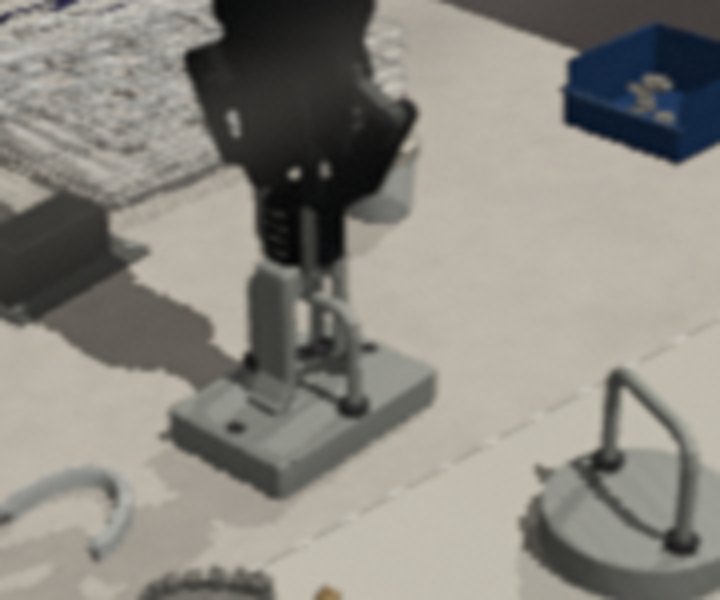

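View pics/w3.png

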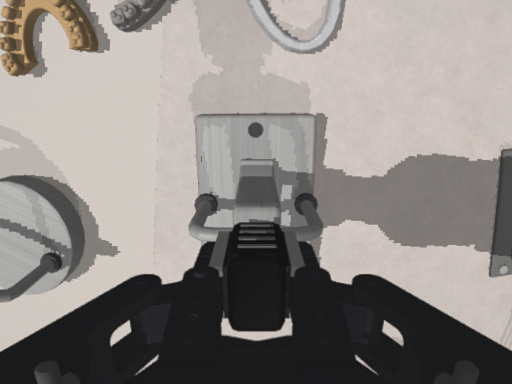

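Both views show the feet on the base (scene about (270,400) in the crop, eye inside the mouth). Force showed a lateral bump of 2–3 N while the gate opened, then dropped, with solid contact at TCP 0.108. That is the home height. Now I'll release and retreat.

```bash
python3 - <<'E'
from h import *
q=quat(6.5); x,y=.5055,.1163
ctrl.move_l((x,y,.1083),q,velocity=.05)
hand.gripper_to(.06); print(monitor.get_opening(),monitor.get_wrist_force())
ctrl.move_l((x,y,.25),q,velocity=.1)
ctrl.goto((.35,.3,.3),quat(30)); ctrl.wait(.3)
print(monitor.get_time(),monitor.get_wrist_force())
a=optics.read_camera('scene')[:,:,::-1];cv2.imwrite('pics/scene4.png',cv2.resize(a[150:250,200:320],None,fx=6,fy=6,interpolation=cv2.INTER_CUBIC))
a=optics.read_camera('top')[:,:,::-1];cv2.imwrite('pics/top4.png',cv2.resize(a[150:250,200:350],None,fx=5,fy=5,interpolation=cv2.INTER_CUBIC))
E
```

```text
0.060359468065839424 [ 0.28940097 -0.26079511 -0.07333827]
14.6917 [-0.38537313 -0.35925325 -0.52487562]
```

View pics/scene4.png

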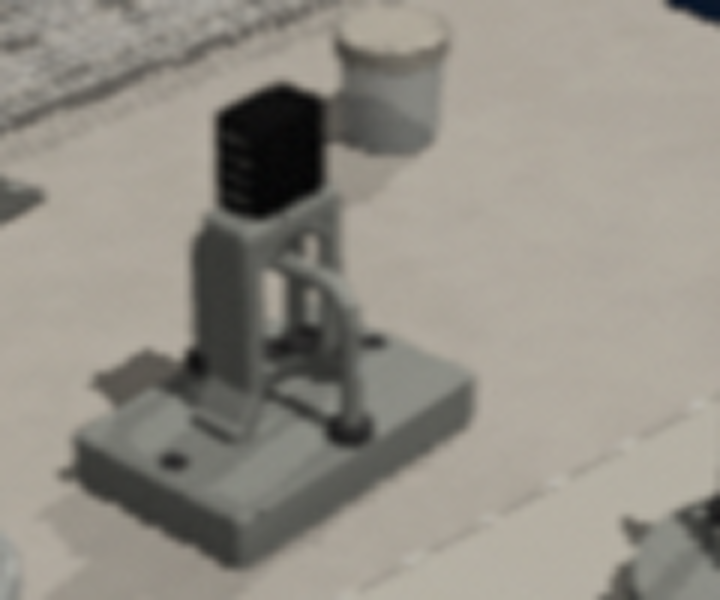

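View pics/top4.png

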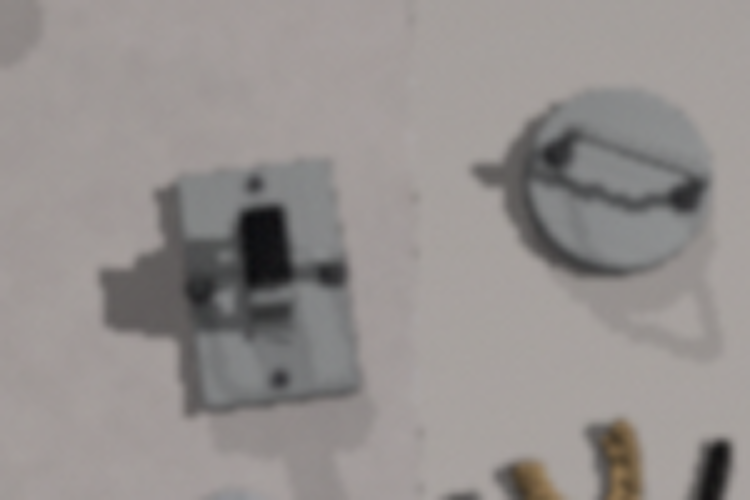

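The hook stands upright with feet on the slab (crop (230,425)) and the eye bar through the mouth at about (310,265). The round weight is untouched. One last gate check: project the shut and open gate lines onto the scene picture.

```bash
python3 - <<'E'
from h import *
p=optics.camera_params('scene'); im=optics.read_camera('scene')[:,:,::-1]
a=np.radians(6.5);ex=np.array([np.cos(a),np.sin(a),0]);X=np.array([.5055,.1163,.116])
H=X+ex*.017+[0,0,-.079]; S=H-ex*.035; O=H-ex*.035*np.cos(1.28)+[0,0,.035*np.sin(1.28)]
c=cv2.resize(im[185:235,225:275],None,fx=11,fy=11,interpolation=cv2.INTER_CUBIC)
d=c.copy()
for P,col in((S,(0,255,0)),(O,(0,0,255))):
    u=((proj(p,[H,P])-[225,185]+.5)*11).astype(int); cv2.line(d,tuple(map(int,u[0])),tuple(map(int,u[1])),col,1)
cv2.imwrite('pics/g.png',cv2.resize(np.hstack([c,d]),(800,400)))
E
```

```text
(no output)
```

View pics/g.png

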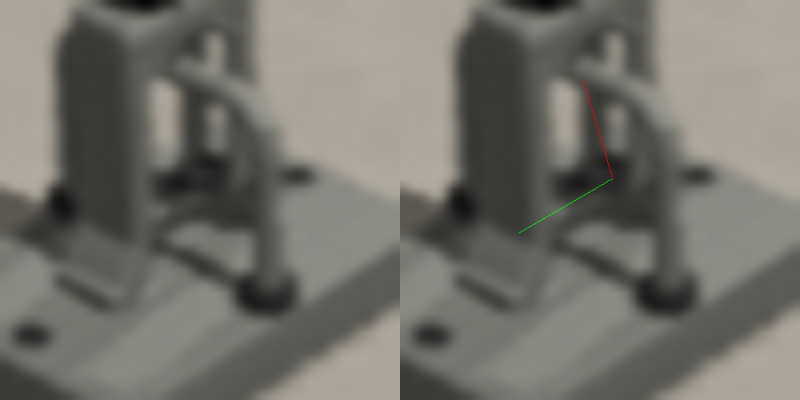

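The grey strip from (150,225) to (215,190) lies along the projected shut line, and the open line has nothing the hanging, shut hook didn't also show. The gate is shut, so I'm handing in.

```bash
python3 - <<'E'
from h import *
ctrl.finish_job(); print(monitor.get_time())
E
```

```text
the job is handed in; nothing more can be done
the job is handed in; nothing more can be done
```

The snap hook is on the eye of the oblong weight, standing upright and released. I handed the job in shortly after 14.7 s on the robot's clock, well under the 32 s limit; it reports no verdict.

- **Lift:** I found the hook and weight in the top and scene pictures and confirmed both with the wrist camera. The estimates agreed to about 2–3 mm. I gripped the hook at 60 N and lifted it straight up by about 120 mm before moving across.
- **Snap on:** Pressing down over the bar, the sideways force rose by 2–3 N as the gate opened and fell again as it shut. The feet met the slab with the tool at 0.108 m, which puts the grip at its home height. The last downward step peaked at about 11 N, far below the limits.
- **Last checks:** After letting go and backing away, the pictures showed the hook upright with the bar inside the mouth and the round weight untouched. The gate lay along its projected shut line, but the scene picture is coarse there, so that check is visual rather than measured.

No check failed or disagreed.

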